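# Press a locating pin home with a ratchet squeeze clamp

### The job

Squeeze the two handles of the scissor clamp together, gently, until the pin is fully home in the block and the ratchet holds the jaws firmly on it when you let go. Then press the thumb plate of the longer handle down, sideways to the way the handles close, to free the teeth, and ease it outwards until the clamp stands fully open, with the pin left home. Do not disturb the other things on the table.

Things in the scene. Friction and masses are not known exactly. Their poses are not given: they have to be found in the camera images.
- pivot (a point): Pivot of a steel scissor clamp lying flat on a bolted-down aluminium plate 262 x 150 x 12 mm; 55 mm above the table. Site axes: z up, x towards the jaws, -x towards the two handles, y across (handles close along y, middle line y = 0). Jaws at x = 38 mm, ratchet rack between the handles at x = -78 mm (top 75 mm above the table, the clamp's highest part).
- left_handle (a point): Where to squeeze the longer, left handle: on the centre line of its 11 mm round steel bar, 105 mm from the pivot, 28 mm to the +y side of the pivot's middle line when open, 55 mm above the table. Squeeze both handles together, rising to 16 to 21 N on each; more than 24 N on a handle harms the pin. The handles float sideways a little to suit the fingers.
- right_handle (a point): The same point on the shorter, right handle (-y side). Over the outsides the open handles measure 67 mm at these points, and about 22 to 46 mm when the pin is clamped. Springs push them open (1 to 3 N here). The ratchet catches every 1.6 mm of each handle's travel, first after about 6 mm, and lets the handles slip back by up to one tooth when let go.
- thumb_plate (a point): Centre of the top face of the steel thumb plate, 34 (x) x 32 (y) x 5 mm, at the end of the left handle, 149 mm from the pivot, 61 mm above the table. Sprung: presses down 7 mm to a hard stop; the teeth are free after about 4 mm (5 to 9 N). Let up while closed, they catch again, and finger friction can hold it closed: move it 30 mm outwards (+y) while held down.
- left_arm (a joint): Angle of the left handle, rad: 0 fully open, grows as it closes (at most 0.235).
- right_arm (a joint): Angle of the right handle, rad: 0 fully open, grows as it closes (at most 0.235).
- pin (a joint): How far the locating pin (13 mm steel head on the +y face of a small aluminium block between the jaws) is pushed in, m: 0 to 0.001 at the start, 0.005 fully home. It needs 6 N at the jaws. How far the handles must close for this differs every time: the adjusting screw on the block's other side is set anywhere in a 6.5 mm range.
- jaw_pad: Black sprung pad (12 N/mm), 13 mm across, on the jaw that bears on the pin's head; origin in its middle. It yields once the pin is home: the force on each handle then rises about 3.5 N per mm that each handle closes. 1 N on each handle gives 2.8 N here, after some 5 N lost to springs and friction. Firmly held means over 5 N here after letting go; slipping one tooth loses 14 N.
- spare_block: Spare aluminium mount block, 60 x 40 x 30 mm, origin under its centre. Leave alone.
- pin_tray: Grey plastic tray 110 x 80 x 30 mm, origin under its centre. Leave alone.
- driver: Screwdriver with black handle, lying on the table. Leave alone.
- spanner: Steel spanner lying on the table. Leave alone.
- star_knob: Loose black knob, 24 mm across, 22 mm high, standing on the clamp's base plate beside the jaws on the -y side, origin under its centre. Leave alone.
- left_grip: The left handle's sprung outer part (bar and thumb plate); origin near the pivot, 25 mm from it. Nothing else need be known of it.

How it is judged (in metres and radians):
On the way, in this order (a step that is already met when the one before it is completed fails the run):
1. the pin is home and the ratchet, with nothing touching the clamp, keeps the pad on the pin with more than 5 N (value of joint pin above 0.0045 m and contact force between jaw_pad and anything else above 5 N and contact force between each of the fingers, the arm and anything else below 0.1 N), for 0.4 s.
2. both handles are open (value of joint each of left_arm, right_arm below 0.03 rad), for 0.2 s.
At the end, for the whole second after the job is handed in: The pin is home (within 0.5 mm), both handles stand open (within 0.03 rad of fully open) and the pad is off the pin (under 0.5 N) (all of step 2 and value of joint pin above 0.0045 m and contact force between jaw_pad and anything else below 0.5 N); the robot touches nothing.
It fails at once if more than 26 N between the fingers and the left handle, 52 N in all on both fingers, or 26 N between the arm and anything (contact force between the fingers and left_grip above 26 N or contact force between the fingers and anything else above 52 N or contact force between the arm and anything else above 26 N).
It fails at once if a bystander is moved by more than 20 mm (distance of any of spare_block, pin_tray, driver, spanner, star_knob from where it was at the start of the episode above 0.02 m).
It also fails if it takes over 53 s, if anything falls off the work surface, if the arm or the gripper's body presses on something with over 40 N, if the wrist force passes 120 N, or if a joint passes its speed limit or range.

### The arm

A 7-joint arm with a two-finger parallel gripper is mounted at the origin on the work surface. World frame = base frame: x ahead of the robot, y to its left, z up, the work surface at z = 0. Lengths are in mm, angles in rad, forces in N, time in s.
With the tool pointing down it reaches from about 400 to 875 mm from the base axis. Payload 4.4 kg.
Tool frame: the origin (TCP) lies at the very end of the fingers, on their centre line; the grasp point (between the pads) lies 19 mm behind it; y points along the fingers, x is the direction in which the jaws open and shut, and the axes are right-handed (so a half turn about y gives the same grasp; the last joint's range is limited). The gripper opens to 85 mm and grips with 20 to 120 N. Pads are 22 mm wide; open, the fingers measure 114 mm over their backs; the gripper's body (76 mm by 85 mm) begins 54 mm behind the grasp point. The pads swing forward as they close: fully open they stand 13 mm farther back than shut.
Start: joints at [-0.066, 0.628, 0.038, 1.517, -0.027, 0.996, -0.02], TCP at [650.014, 0.027, 231.313] pointing down, gripper open.
Joint ranges: [-3.06, 3.06], [-0.37, 2.12], [-1.25, 1.32], [0.18, 2.47], [-1.1, 4.24], [0.23, 1.98], [-2.94, 2.94]. Speed limits (rad/s): [2.57, 2.57, 3.14, 3.14, 3.14, 3.14, 3.14].

### API

Orientations are given as [roll, pitch, yaw] about the fixed x, y, z axes, in that order (R = Rz(yaw) Ry(pitch) Rx(roll)).
In Python, from cell import ctrl, get_image, nets gives the robot as it stands. The module is installed in compiled form; this text tells all that it offers.
- The arm moves only by the tool step_arm, never from a script. Its argument "moves" is text: rows parted by semicolons, each of 7 numbers parted by spaces: the shift along the tool's x, y, z normalised to -1 to 1, where 1 is 0.05 m, then the turn, a rotation vector about the tool's x, y, z normalised to -1 to 1, where 1 is 0.12 rad, then the opening, from 0 (shut) to 1 (fully open). A call has 1 to 20 rows; each row shifts and turns the commanded pose from where the row before left it, along the tool's axes as they then stand; what a row does not reach is not made up. A row lasts 1/10 s, in which the tool goes at most 50 mm and 8.59 degrees, less where a joint would pass 70% of its speed; a pose out of reach is approached as far as the arm can. A call with a number of a shift or a turn outside -1 to 1 is refused whole. A call with a gripper value outside its range is refused whole. The fingers move at their own pace and stop on an object; the grip force is fixed at half the most. Time passes only in rows, so rows that do not move let the fingers close. It gives the time, the measured TCP pose, the force and the opening at its end, in the units of the state.
- ctrl.read_state(): the state, without advancing time (a new reading comes with each control period).
- get_image(name): name is "scene" or "side" or "wrist"; returns a dict with "color" (480x640x3 uint8, blue, green, red), "vertical_fov" (degrees; the focal length in pixels is half the picture's height over the tangent of half this angle, whatever the lens; pixels are square), "cx", "cy" (the principal point, pixels), "R" (3x3) and "t" (3): a world point X has camera coordinates R X + t; the wrist camera has in their place "T_tool_cam" (4x4, takes a point from camera to tool coordinates, whose origin is the TCP and whose axes are the tool frame's). Camera axes: x right, y down, z forward; pixel columns grow to the right and rows downward; lengths in mm; the calibration is good to about 2 mm. A picture is of the moment at which its call begins: read the wrist's pose just before it. There is no depth.
- ctrl.finish_job(): hands the job in, once; it reports no verdict.
Trained networks look in a picture, given as the dict that the camera call returned (one of the last four; its "shot" number tells which), for a name from the list of things; names that differ only in an ending like _2 or _b are one class to them, and where a whole thing is asked for, a point or a joint stands for the part that bears it (a point fixed in the world has none). Each returns a list of dicts, best first, with "conf" (0 to 1); they miss things now and then, are a little off and sometimes report something else, mostly with a low value. They report only what shows in the picture. A call takes as long as a camera call.
- nets.find_in(picture, target): "position" ([x, y, z] in mm, in world coordinates, good to about 4 mm: the middle of the surface that is visible of it).
- nets.cut_out(picture, target): "pixels" (480x640 bool, what is visible of it).
- nets.place_of(picture, target): "position" ([x, y, z] in mm, in world coordinates, good to about 4 mm: a listed point, or the origin of a listed thing).
The state is a dict: "clock": time; "qpos": joint angles; "qd": joint speeds; "tau": joint torques, N m; "eef_pos": TCP position; "tool_rot": TCP orientation; "force": force on the tool from outside, world axes, zero at the start; "torque": the same for the moment, N m; "width": finger opening in mm.
Only numpy, scipy, OpenCV 4.12 (cv2) and the standard library are available. Lean on these libraries where they do the work, as an engineer would, in place of code of your own. Each camera call takes 0.05 s, during which the arm holds its last target.

## Working session

There is one attempt and no reset: what is moved stays moved. The work goes in short steps, Python scripts to look and compute and a tool call to move; the robot and the scene stay as the last step left them, time stands still between calls to the robot, and variables do not carry over. Pictures are saved under pics/ and viewed, and the job is handed in when it is done.

Besides the shell and the picture viewer there is one more tool, called after "Request:" in YAML: its name, and indented under it one key for each argument. step_arm: Moves the arm, as the interface text tells. Scaled input: -1 to 1 covers 0.05 m each way for a shift and 0.12 rad each way for a turn. Its arguments: {"type":"object","properties":{"moves":{"type":"string"}},"required":["moves"]}

```bash
mkdir -p pics; cat > h.py <<'E'
from cell import ctrl,get_image,nets
import numpy as np,cv2
def save(im,n): cv2.imwrite('pics/'+n,im['color'])
E
python3 - <<'E'
from h import *
s=ctrl.read_state();print({k:np.round(v,3) for k,v in s.items()})
for c in ['scene','side','wrist']:
    im=get_image(c);save(im,c+'0.png')
    for n in ['pivot','left_handle','right_handle','thumb_plate','star_knob','jaw_pad']:
        r=nets.place_of(im,n);print(c,n,[(np.round(q['position'],1),round(q['conf'],2)) for q in r[:2]])
print(ctrl.read_state()['clock'])
E
```

```text
{'clock': np.float64(0.0), 'qpos': array([-0.066,  0.629,  0.038,  1.518, -0.027,  0.996, -0.02 ]), 'qd': array([-0.   , -0.001, -0.001,  0.   ,  0.002, -0.001, -0.001]), 'tau': array([-1.0000e-03, -5.6341e+01,  1.2260e+00, -1.9345e+01,  1.1000e-02,
        1.1000e-02, -0.0000e+00]), 'eef_pos': array([6.49358e+02, 3.10000e-02, 2.30396e+02]), 'tool_rot': array([-1.571,  0.002,  0.   ]), 'force': array([-0.622, -0.941,  0.309]), 'torque': array([-0.016,  0.03 ,  0.021]), 'width': np.float64(85.585)}
scene pivot [(array([591.8, -71.2,  57.3]), 0.81), (array([ 471.6, -389. ,   -2.1]), 0.69)]
scene left_handle [(array([484.9, -58.9,  55.2]), 0.69)]
scene right_handle [(array([ 493.4, -117.4,   56.3]), 0.63)]
scene thumb_plate [(array([447.4, -61.5,  61.8]), 0.71)]
scene star_knob [(array([ 653.6, -127.4,   13.1]), 0.68)]
scene jaw_pad [(array([626.9, -37.5,  56.6]), 0.55)]
side pivot [(array([593.6, -75.4,  60.9]), 0.86)]
side left_handle [(array([486. , -59.9,  57. ]), 0.85)]
side right_handle [(array([ 494.4, -115.3,   54.3]), 0.88), (array([484.6, -55.7,  59. ]), 0.69)]
side thumb_plate [(array([445.7, -59.7,  63.5]), 0.56)]
side star_knob [(array([ 648.7, -126.3,   10.9]), 0.61)]
side jaw_pad []
wrist pivot [(array([596.3, -76.2,  54.8]), 0.83)]
wrist left_handle [(array([486.8, -64.3,  59.5]), 0.63)]
wrist right_handle []
wrist thumb_plate [(array([447.9, -61.1,  60.6]), 0.94)]
wrist star_knob [(array([ 655.5, -122.1,   12. ]), 0.59)]
wrist jaw_pad [(array([626.3, -36.9,  55.2]), 0.67)]
1.05
```

View images.

View pics/scene0.png

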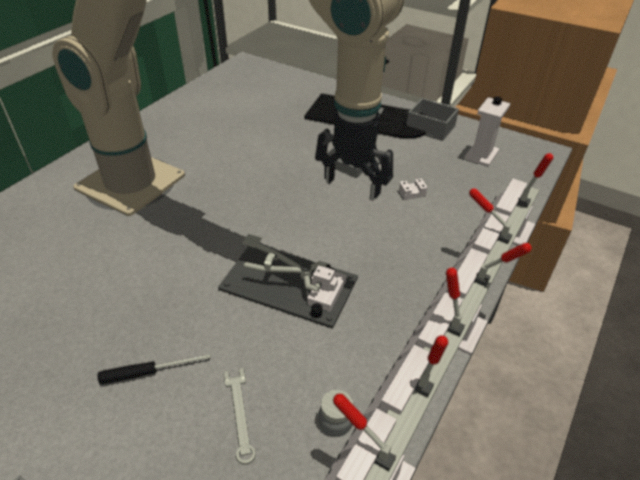

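View pics/side0.png

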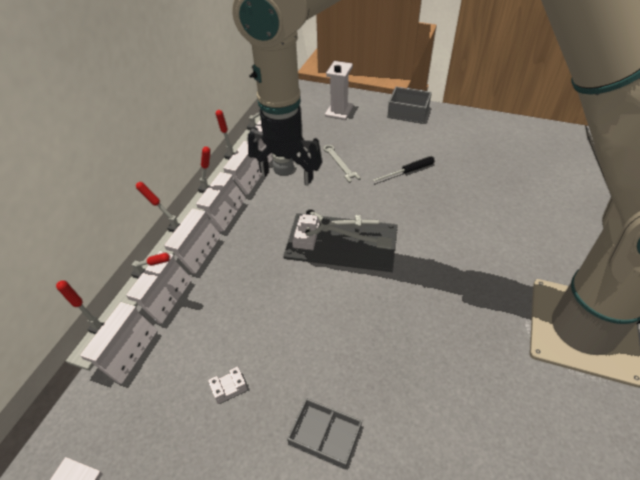

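View pics/wrist0.png

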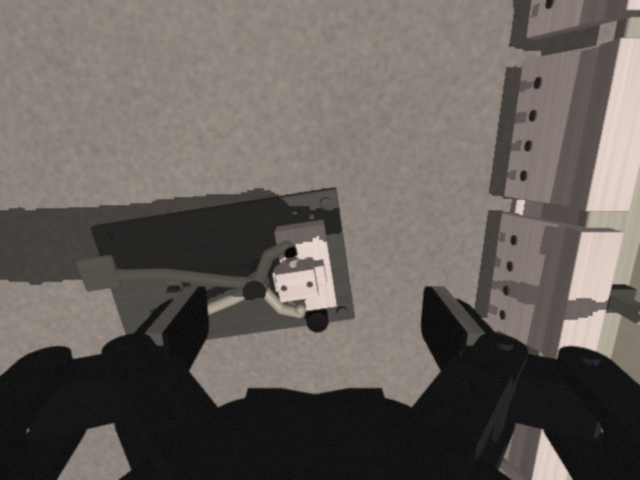

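Request:
step_arm:
  moves: "-0.64 0.15 -0.36 0 0 0 1;-0.64 0.15 -0.36 0 0 0 1;-0.64 0.15 -0.36 0 0 0 1;-0.64 0.15 -0.36 0 0 0 1;-0.64 0.15 -0.36 0 0 0 1;0 0 0 0 1 0 1;0 0 0 0 1 0 1;0 0 0 0 1 0 1;0 0 0 0 1 0 1;0 0 0 0 1 0 1;0 0 0 0 1 0 1;0 0 0 0 1 0 1;0 0 0 0 1 0 1;0 0 0 0 1 0 1;0 0 0 0 1 0 1;0 0 0 0 1 0 1;0 0 0 0 0.9 0 1;0 0 0 0 0 0 1"

```text
clock: 2.85
eef_pos: [490.2, -89.9, 193.9]
tool_rot: [-1.571, -0.0, -1.428]
force: [0.3, 0.5, -0.1]
width: 85.4
```

```bash
python3 - <<'E'
from h import *
s=ctrl.read_state();print(s['clock'],s['eef_pos'],s['tool_rot'],s['width'],s['qpos'])
im=get_image('wrist');save(im,'w1.png');print(np.round(im['T_tool_cam'],3))
for n in ['pivot','left_handle','right_handle','thumb_plate','star_knob','jaw_pad']:
        r=nets.place_of(im,n);print(n,[(np.round(q['position'],1),round(q['conf'],2)) for q in r[:2]])
E
```

```text
2.85 [490.19307449 -89.85983792 193.88955975] [-1.57059910e+00 -3.61457325e-04 -1.42806464e+00] 85.35868755484499 [-0.18397045  0.50135748  0.44759624  1.98351351 -0.31885358  0.72443945
 -0.97125945]
[[ 1.00000e+00  1.00000e-03  0.00000e+00 -2.43000e-01]
 [ 0.00000e+00 -2.61000e-01  9.65000e-01 -1.42808e+02]
 [ 1.00000e-03 -9.65000e-01 -2.61000e-01  6.60160e+01]
 [ 0.00000e+00  0.00000e+00  0.00000e+00  1.00000e+00]]
pivot [(array([596.9, -74. ,  57. ]), 0.8)]
left_handle [(array([485.7, -67.6,  61.2]), 0.73)]
right_handle [(array([ 497. , -113.4,   58.4]), 0.69)]
thumb_plate [(array([446.8, -58.7,  60.5]), 0.57)]
star_knob [(array([ 655.2, -122.1,   13.8]), 0.66)]
jaw_pad [(array([624.8, -39. ,  54.8]), 0.82)]
```

View pics/w1.png

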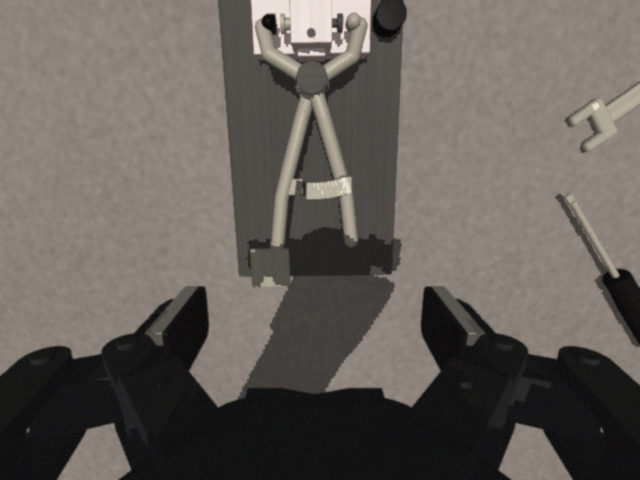

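```bash
cat >> h.py <<'E'
from scipy.spatial.transform import Rotation as Ro
def bp(im,s,uv,z):
    f=240/np.tan(np.radians(im['vertical_fov'])/2)
    R=Ro.from_euler('xyz',s['tool_rot']).as_matrix();T=np.array(im['T_tool_cam'])
    d=np.array([(uv[0]-im['cx'])/f,(uv[1]-im['cy'])/f,1])
    o=R@T[:3,3]+s['eef_pos'];d=R@T[:3,:3]@d
    return o+d*(z-o[2])/d[2]
E
python3 - <<'E'
from h import *
s=ctrl.read_state();im=get_image('wrist')
P={}
for n,uv,z in [('piv',(313,78),62),('thumb',(270,249),61),('thumbBL',(252,285),61),('TL',(250,247),61),('TR',(289,249),61),('rend',(351,241),56),('L1',(279,225),56),('L2',(284,200),56),('R1',(349,225),56),('R2',(341,180),56),('plateBL',(239,276),12),('plateTL',(222,40),12),('plBR',(394,276),12),('plTR',(403,40),12)]:
    P[n]=bp(im,s,uv,z);print(n,np.round(P[n],1))
p=np.array([596,-74.5])
for yaw in (.143,):
  R=np.array([[np.cos(yaw),np.sin(yaw)],[-np.sin(yaw),np.cos(yaw)]])
  for n in P: print(n,np.round(R@(P[n][:2]-P['piv'][:2]),1))
E
```

```text
piv [594.9 -73.5  62. ]
thumb [462.7 -57.3  61. ]
thumbBL [429.1 -46.   61. ]
TL [462.  -41.1  61. ]
TR [464.9 -72.6  61. ]
rend [ 477.4 -122.    56. ]
L1 [482.4 -61.9  56. ]
L2 [503.3 -63.4  56. ]
R1 [ 490.5 -118.1   56. ]
R2 [ 525.5 -105.7   56. ]
plateBL [414.3 -26.4  12. ]
plateTL [620.1   6.1  12. ]
plBR [ 436.1 -176.2   12. ]
plTR [ 641.6 -141.5   12. ]
piv [0. 0.]
thumb [-128.6   34.9]
thumbBL [-160.2   50.9]
TL [-126.9   51. ]
TR [-128.6   19.5]
rend [-123.2  -31.2]
L1 [-109.8   27.6]
L2 [-89.3  23.1]
R1 [-109.7  -29.2]
R2 [-73.3 -22. ]
plateBL [-172.    72.4]
plateTL [36.3 75.2]
plBR [-171.8  -78.9]
plTR [ 36.4 -73.9]
```

Request:
step_arm:
  moves: "0 0.6 0.03 0 0 0 1;0 0.6 0 0 0 0 1;0 0.6 0 0 0 0 1;0 0.5 0 0 0 0 1;0 0.4 0 0 0 0 1;0 0.3 0 0 0 0 1;0 0.22 0 0 0 0 1;0 0 0 0 0 0 1;0 0 0 0 0 0 1"

```text
clock: 4.15
eef_pos: [491.7, -89.9, 33.1]
tool_rot: [-1.57, -0.0, -1.428]
force: [0.4, -0.4, 0.3]
width: 85.6
```

```bash
python3 - <<'E'
from h import *
s=ctrl.read_state();print(s['clock'],s['eef_pos'],s['tool_rot'],s['width'])
im=get_image('wrist');save(im,'w2.png')
im=get_image('side');save(im,'s2.png')
E
```

```text
4.15 [491.72016231 -89.93367983  33.05984275] [-1.57047264e+00 -9.87235343e-05 -1.42812744e+00] 85.58491746494708
```

View pics/w2.png

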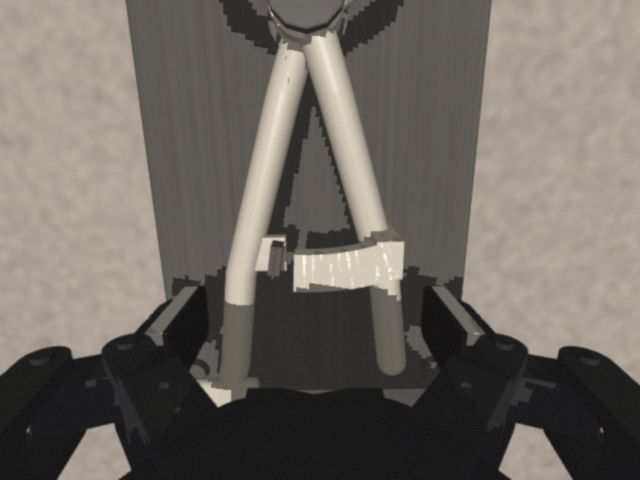

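View pics/s2.png

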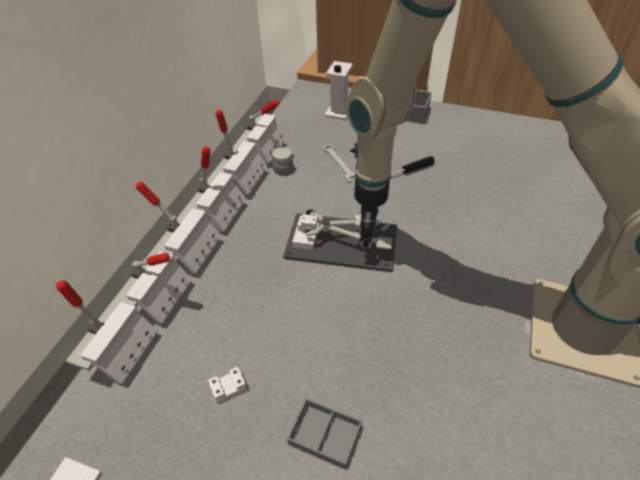

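Request:
step_arm:
  moves: "0 0 0 0 0 0 0.95;0 0 0 0 0 0 0.9;0 0 0 0 0 0 0.86;0 0 0 0 0 0 0.84;0 0 0 0 0 0 0.84;0 0 0 0 0 0 0.84"

```text
clock: 4.85
eef_pos: [491.5, -89.7, 32.8]
tool_rot: [-1.571, 0.0, -1.428]
force: [0.5, 0.7, -1.1]
width: 71.3
```

Request:
step_arm:
  moves: "0 0 0 0 0 0 0.82;0 0 0 0 0 0 0.80;0 0 0 0 0 0 0.78;0 0 0 0 0 0 0.76;0 0 0 0 0 0 0.76;0 0 0 0 0 0 0.76"

```text
clock: 5.45
eef_pos: [491.4, -89.8, 32.8]
tool_rot: [-1.571, 0.0, -1.428]
force: [-0.7, 0.6, 1.2]
width: 64.8
```

Request:
step_arm:
  moves: "0 0 0 0 0 0 0.74;0 0 0 0 0 0 0.72;0 0 0 0 0 0 0.70;0 0 0 0 0 0 0.70;0 0 0 0 0 0 0.70"

```text
clock: 5.95
eef_pos: [491.5, -89.7, 32.8]
tool_rot: [-1.571, 0.0, -1.428]
force: [-1.1, -0.4, 1.0]
width: 60.1
```

```bash
python3 - <<'E'
from h import *
s=ctrl.read_state();print(s['clock'],s['eef_pos'],s['width'],s['force'])
im=get_image('wrist');save(im,'w3.png')
E
```

```text
5.95 [491.45589022 -89.73984849  32.80379048] 60.08765741663061 [-1.07421976 -0.43842718  0.97493177]
```

View pics/w3.png

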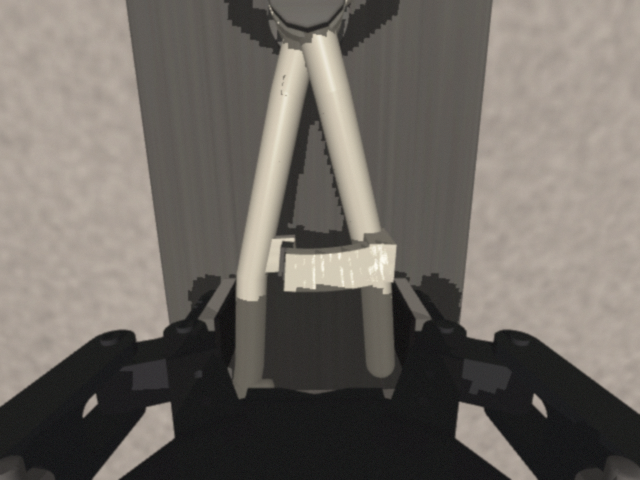

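Request:
step_arm:
  moves: "0 0 0 0 0 0 0.68;0 0 0 0 0 0 0.66;0 0 0 0 0 0 0.64;0 0 0 0 0 0 0.64;0 0 0 0 0 0 0.64"

```text
clock: 6.5
eef_pos: [491.3, -89.7, 32.7]
tool_rot: [-1.571, 0.0, -1.428]
force: [-0.6, 0.0, 2.0]
width: 54.9
```

Request:
step_arm:
  moves: "0 0 0 0 0 0 0.63;0 0 0 0 0 0 0.62;0 0 0 0 0 0 0.61;0 0 0 0 0 0 0.60;0 0 0 0 0 0 0.60;0 0 0 0 0 0 0.6"

```text
clock: 7.1
eef_pos: [491.3, -89.9, 32.7]
tool_rot: [-1.571, -0.0, -1.428]
force: [-2.6, -0.4, 3.0]
width: 51.1
```

Request:
step_arm:
  moves: "0 0 0 0 0 0 0.59;0 0 0 0 0 0 0.58;0 0 0 0 0 0 0.57;0 0 0 0 0 0 0.57;0 0 0 0 0 0 0.57"

```text
clock: 7.6
eef_pos: [491.3, -89.7, 32.8]
tool_rot: [-1.571, 0.0, -1.428]
force: [-2.8, 0.2, 5.0]
width: 49.2
```

Request:
step_arm:
  moves: "0 0 0 0 0 0 0.56;0 0 0 0 0 0 0.55;0 0 0 0 0 0 0.54;0 0 0 0 0 0 0.54;0 0 0 0 0 0 0.54"

```text
clock: 8.1
eef_pos: [491.2, -89.9, 32.9]
tool_rot: [-1.571, 0.0, -1.428]
force: [-3.6, -0.5, 5.9]
width: 46.2
```

Request:
step_arm:
  moves: "0 -0.02 0 0 0 0 0.54;0 -0.02 0 0 0 0 0.54;0 0 0 0 0 0 0.54"

```text
clock: 8.4
eef_pos: [491.4, -89.7, 34.3]
tool_rot: [-1.571, -0.0, -1.428]
force: [-1.5, -0.1, -7.0]
width: 46.0
```

```bash
python3 - <<'E'
from h import *
w=[]
for i in range(3):
    im=get_image('wrist');s=ctrl.read_state();w.append(s['width']);print(s['clock'],s['width'],s['force'],s['eef_pos'])
save(im,'w4.png')
E
```

```text
8.45 46.17967536474369 [-1.12356844 -1.06796581 -6.71050653] [491.41977885 -89.69608613  34.30550691]
8.5 46.05711683651561 [-0.46937667 -0.8352625  -6.64272262] [491.4369604  -89.68936871  34.33737098]
8.55 46.086570084692724 [-2.03065044 -0.75841304 -6.95745681] [491.45419805 -89.70925245  34.42813772]
```

View pics/w4.png

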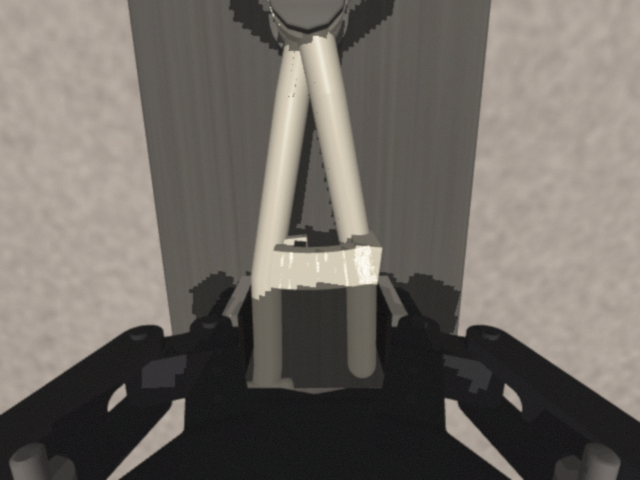

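Request:
step_arm:
  moves: "0 0 0 0 0 0 0.53;0 0 0 0 0 0 0.52;0 0 0 0 0 0 0.52;0 0 0 0 0 0 0.52"

```text
clock: 8.95
eef_pos: [491.3, -89.6, 34.7]
tool_rot: [-1.571, 0.0, -1.428]
force: [-1.5, -0.4, -9.2]
width: 44.7
```

Request:
step_arm:
  moves: "0 0 0 0 0 0 0.51;0 0 0 0 0 0 0.50;0 0 0 0 0 0 0.50;0 0 0 0 0 0 0.50"

```text
clock: 9.35
eef_pos: [491.2, -89.7, 34.9]
tool_rot: [-1.571, 0.0, -1.428]
force: [-4.0, 0.0, -4.0]
width: 42.8
```

Request:
step_arm:
  moves: "0 0 0 0 0 0 0.49;0 0 0 0 0 0 0.48;0 0 0 0 0 0 0.48;0 0 0 0 0 0 0.48"

```text
clock: 9.75
eef_pos: [491.1, -89.6, 34.9]
tool_rot: [-1.571, 0.0, -1.428]
force: [-5.1, 0.5, 1.2]
width: 41.2
```

```bash
python3 - <<'E'
from h import *
for i in range(2):
    im=get_image('scene');s=ctrl.read_state();print(s['clock'],s['width'],s['force'],s['eef_pos'])
save(im,'sc4.png')
cv2.imwrite('pics/sc4c.png',cv2.resize(im['color'][210:350,210:380],None,fx=4,fy=4,interpolation=cv2.INTER_CUBIC))
E
```

```text
9.8 41.086442711856805 [-4.6524046  -0.15424215  0.57417777] [491.12133887 -89.6065758   34.93050839]
9.85 41.043829967522385 [-3.85918556 -0.4428231  -0.47762237] [491.16635609 -89.62107384  34.9269283 ]
```

View pics/sc4c.png

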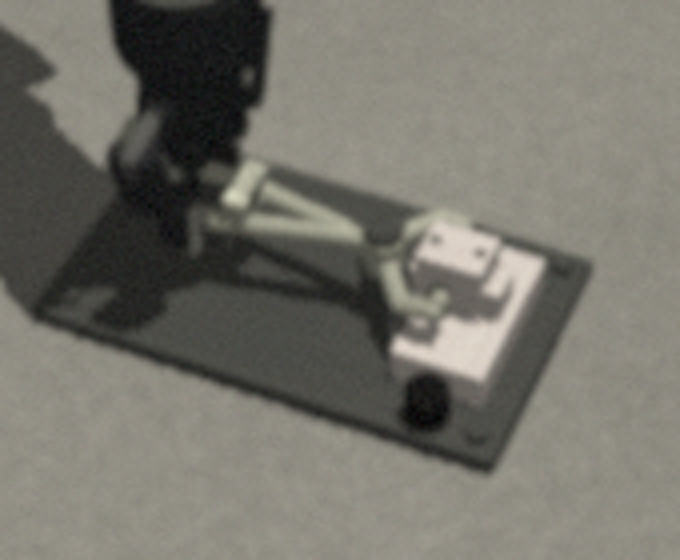

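Request:
step_arm:
  moves: "0 -0.01 0 0 0 0 0.47;0 0 0 0 0 0 0.46;0 0 0 0 0 0 0.46;0 0 0 0 0 0 0.46;0 0 0 0 0 0 0.46"

```text
clock: 10.35
eef_pos: [491.1, -89.6, 35.2]
tool_rot: [-1.572, 0.0, -1.428]
force: [-5.6, 0.2, -1.4]
width: 39.2
```

Request:
step_arm:
  moves: "0 -0.01 0 0 0 0 0.45;0 0 0 0 0 0 0.44;0 0 0 0 0 0 0.44;0 0 0 0 0 0 0.44;0 0 0 0 0 0 0.44"

```text
clock: 10.85
eef_pos: [491.2, -89.8, 35.6]
tool_rot: [-1.571, 0.0, -1.428]
force: [-5.2, -0.5, -4.3]
width: 37.7
```

```bash
python3 - <<'E'
from h import *
for i in range(3):
    im=get_image('wrist');s=ctrl.read_state();print(s['clock'],s['width'],s['force'],s['torque'])
save(im,'w5.png')
E
```

```text
10.9 37.56032636032807 [-5.53420989  0.21631306 -3.85271627] [-0.015693    1.09008457  0.06524914]
10.95 37.68628155426873 [-5.82951531  0.99146007 -4.31381678] [0.0225042  1.05120128 0.11420476]
11.0 37.42466633624656 [-4.75849487 -0.22215294 -4.65075267] [0.04733145 1.06384775 0.0319986 ]
```

View pics/w5.png

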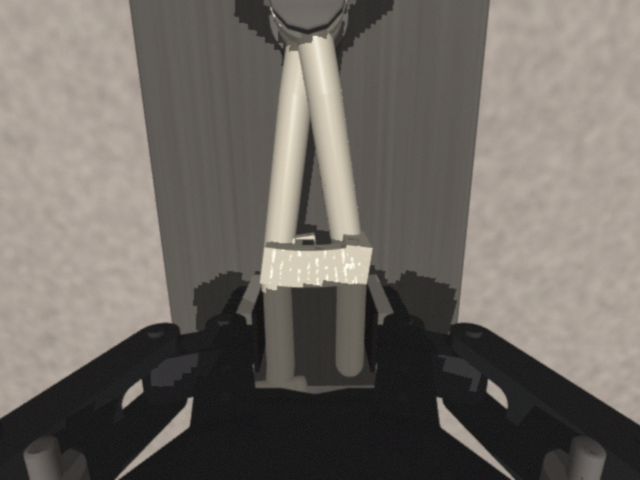

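```bash
python3 - <<'E'
from h import *
im=get_image('side');s=ctrl.read_state();print(s['clock'],s['width'],s['force'])
a=cv2.imread('pics/side0.png')
f=lambda x:cv2.resize(x[200:260,280:400],None,fx=6,fy=6,interpolation=cv2.INTER_CUBIC)[:300]
cv2.imwrite('pics/sd5.png',np.vstack([f(a),f(im['color'])]))
E
```

```text
11.05 37.70284203330504 [-5.43103519  0.12157866 -5.2087613 ]
```

View pics/sd5.png

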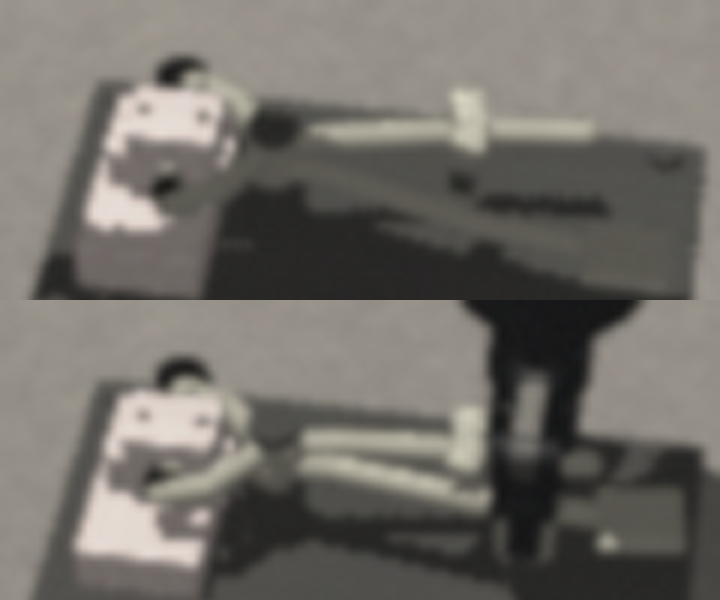

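Request:
step_arm:
  moves: "0 0 0 0 0 0 0.5;0 0 0 0 0 0 0.6;0 0 0 0 0 0 0.65;0 -0.2 0 0 0 0 0.65;0 -0.5 0 0 0 0 0.65;0 -0.6 0 0 0 0 0.65;0 -0.6 0.4 0 0 0 0.44;0 0 0.6 0 0 0 0.44;0 0 0.6 0 0 0 0.44;0 0 0.6 0 0 0 0.44;0 0 0 0 0 0 0.44;0 0 0 0 0 0 0.44"

```text
clock: 12.25
eef_pos: [600.5, -74.0, 131.2]
tool_rot: [-1.571, -0.0, -1.428]
force: [-0.6, -1.0, 0.0]
width: 37.8
```

```bash
python3 - <<'E'
from h import *
s0=ctrl.read_state();print(s0['eef_pos'],s0['tool_rot'])
for i in range(2):
    im=get_image('wrist');s=ctrl.read_state();print(s['clock'],s['width'],s['force'],s['torque'])
save(im,'w6.png')
E
```

```text
[600.46408494 -74.0233891  131.2479855 ] [-1.57052828e+00 -3.16241136e-04 -1.42750470e+00]
12.3 37.39106809054458 [-0.36997183 -0.82205877 -0.49023308] [ 0.00414036 -0.02713613 -0.00376114]
12.35 37.6821662604594 [-1.12802605 -0.08978899 -0.10049025] [-0.01110884 -0.04247442  0.00849373]
```

View pics/w6.png

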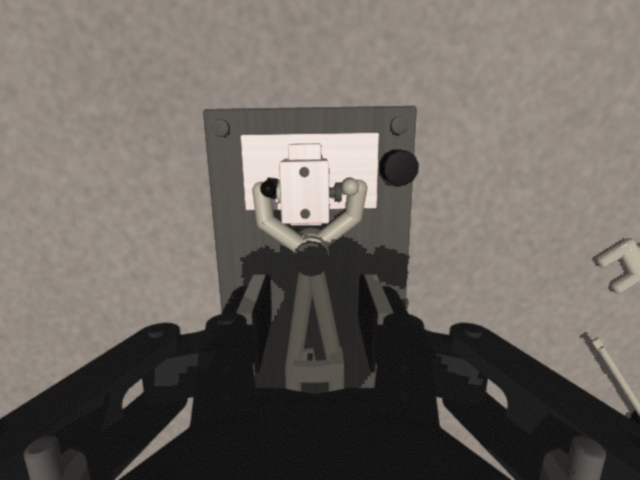

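```bash
python3 - <<'E'
from h import *
a=cv2.imread('pics/w6.png')
cv2.imwrite('pics/w6c.png',cv2.resize(a[135:245,240:385],None,fx=5.4,fy=5.4,interpolation=cv2.INTER_CUBIC))
b=cv2.imread('pics/w1.png')
cv2.imwrite('pics/w1c.png',cv2.resize(b[0:100,240:385],None,fx=5.4,fy=5.4,interpolation=cv2.INTER_CUBIC))
E
```

```text
(no output)
```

View pics/w6c.png

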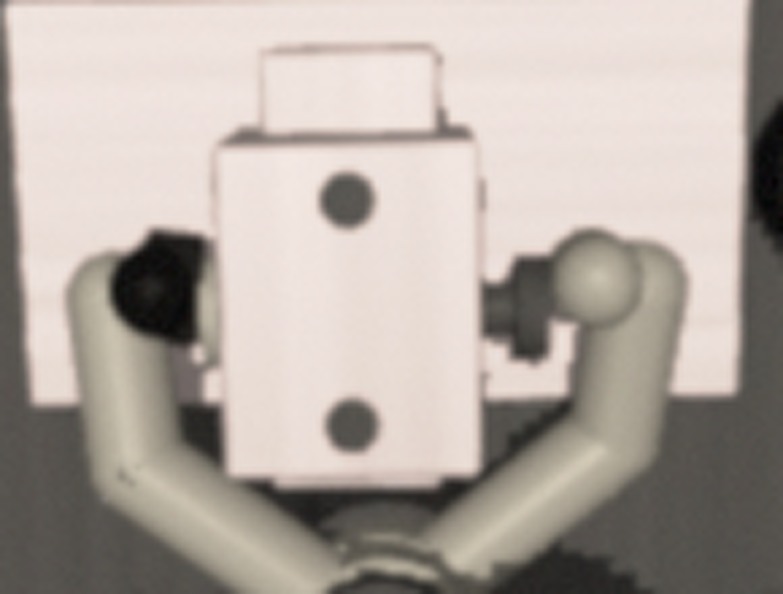

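View pics/w1c.png

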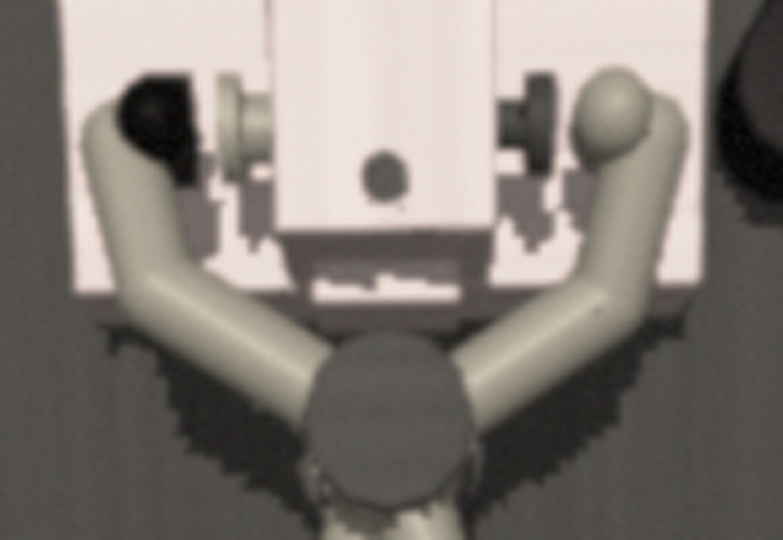

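```bash
python3 - <<'E'
from h import *
s1=dict(eef_pos=np.array([490.193,-89.860,193.890]),tool_rot=np.array([-1.5706,-.00036,-1.42806]))
s6=dict(eef_pos=np.array([600.464,-74.023,131.248]),tool_rot=np.array([-1.57053,-.000316,-1.4275]))
im=get_image('wrist');print(im['vertical_fov'],im['cx'],im['cy'])
yaw=1.5708-1.428+.0
u=np.array([-np.sin(yaw),np.cos(yaw)]);v=np.array([np.cos(yaw),np.sin(yaw)])
def g(s,u0,v0,uz,vz,z):
    p=bp(im,s,(u0+uz/5.4,v0+vz/5.4),z)[:2]-np.array([594.9,-73.5]);return np.round([p@v,p@u],2)
for n,a,b,z in [('padR',192,130,55),('headL',218,125,55),('headR',240,125,55),('neckR',272,125,55),('screwheadL',525,125,55),('screwheadR',555,125,55),('ballL',573,125,55),('plateL',60,10,12),('plateBL',75,295,12),('plateBR',703,290,12),('blockBL',290,232,75)]:
    print('w1',n,g(s1,240,0,a,b,z))
for n,a,b,z in [('padR',200,290,55),('headL',200,320,55),('blockL',219,300,70),('screwheadL',515,300,55),('screwheadR',552,300,55),('ballL',552,270,55),('padL',112,285,55),('whBL',33,405,30),('whBR',738,395,30)]:
    print('w6',n,g(s6,240,135,a,b,z))
E
```

```text
67.94917821704081 314.39346237486905 232.54724650322916
w1 padR [36.65 26.49]
w1 headL [37.24 23.07]
w1 headR [37.24 20.19]
w1 neckR [37.24 16.  ]
w1 screwheadL [ 37.27 -17.12]
w1 screwheadR [ 37.27 -21.05]
w1 ballL [ 37.28 -23.41]
w1 plateL [64.3 49.9]
w1 plateBL [25.59 49.35]
w1 plateBR [ 26.37 -47.39]
w1 blockBL [19.98 12.78]
w6 padR [40.21 21.98]
w6 headL [36.76 22.07]
w6 blockL [41.28 18.41]
w6 screwheadL [ 39.11 -14.01]
w6 screwheadR [ 39.11 -18.24]
w6 ballL [ 42.54 -18.17]
w6 padL [40.76 32.01]
w6 whBL [21.71 46.57]
w6 whBR [ 23.15 -44.48]
```

Request:
step_arm:
  moves: "-0.45 0.3 0.1 0 0 0 0.44;-0.45 0.2 0.1 0 0 0 0.44;0 0 0 0 0 0 0.44;0 0 0 0 0 0 0.44"

```text
clock: 12.8
eef_pos: [603.2, -28.2, 105.9]
tool_rot: [-1.572, -0.0, -1.427]
force: [-0.5, -0.4, 0.7]
width: 37.5
```

```bash
python3 - <<'E'
from h import *
s=ctrl.read_state();print(s['clock'],s['eef_pos'],s['tool_rot'])
im=get_image('wrist');save(im,'w7.png');print(nets.place_of(im,'jaw_pad')[:1])
cv2.imwrite('pics/w7c.png',cv2.resize(im['color'][150:290,300:470],None,fx=4.7,fy=4.7,interpolation=cv2.INTER_CUBIC))
E
```

```text
12.8 [603.16903038 -28.22092189 105.89194241] [-1.57156760e+00 -1.57435328e-04 -1.42747685e+00]
[{'position': [630.7, -40.2, 57.6], 'conf': 0.94}]
```

View pics/w7.png

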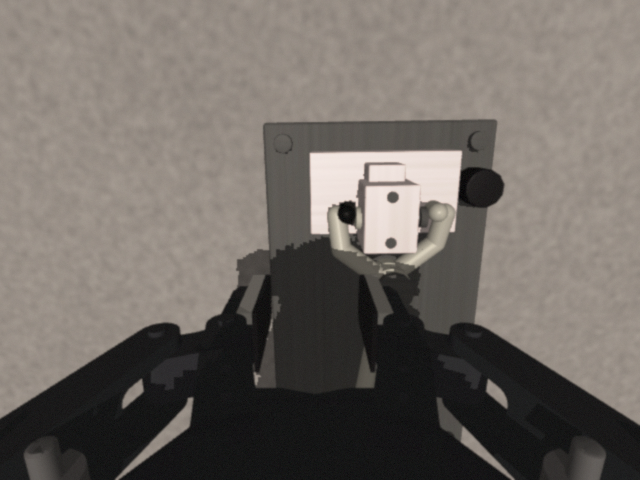

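View pics/w7c.png

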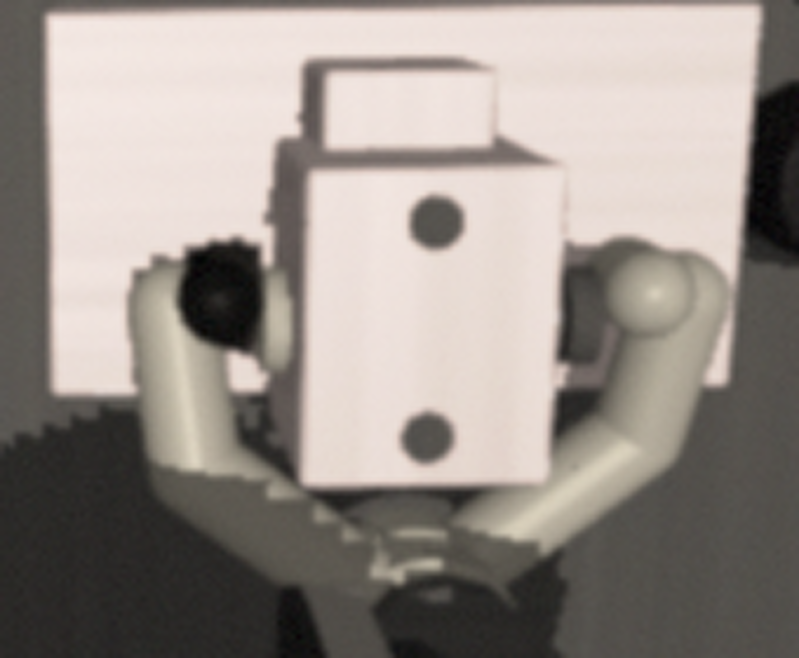

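```bash
python3 - <<'E'
from h import *
for n,r,c0,c1 in [('w1',23,250,292),('w1',22,250,292),('w1',25,250,292),('w6',187,248,284),('w6',189,248,284),('w6',192,248,284),('w7',211,322,366),('w7',214,322,366),('w7',217,322,366)]:
    a=cv2.imread('pics/%s.png'%n).mean(2).astype(int)
    print(n,r,c0,*a[r,c0:c1])
E
```

```text
w1 23 250 82 103 161 210 208 168 146 151 158 162 150 109 54 16 10 14 15 19 18 16 16 11 10 14 18 53 130 203 221 211 178 169 169 157 135 161 169 172 170 168 180 213
w1 22 250 82 109 166 215 216 190 154 150 156 158 146 96 44 15 16 19 16 18 20 24 18 10 11 13 22 70 148 210 222 214 186 179 177 163 144 172 183 184 184 181 186 215
w1 25 250 83 97 149 206 201 150 140 150 159 163 164 148 105 56 22 16 15 12 9 14 10 11 16 6 16 30 83 157 209 208 172 155 152 143 122 133 140 140 141 138 158 208
w6 187 248 227 226 226 219 189 153 145 155 163 167 167 151 86 30 12 16 21 26 29 34 37 29 21 17 16 17 17 30 73 128 155 160 172 208 223 226
w6 189 248 222 222 220 205 160 141 149 160 167 174 180 163 91 28 16 17 16 21 29 36 31 27 20 17 15 20 14 33 96 157 172 172 177 205 222 226
w6 192 248 222 222 221 208 168 143 148 159 167 173 179 181 153 88 30 18 15 13 18 17 15 16 13 17 13 8 14 36 97 161 178 176 169 199 221 225
w7 211 322 225 225 225 224 217 184 135 126 139 150 157 162 165 165 158 125 61 18 17 10 17 18 19 21 18 21 21 20 18 20 12 18 24 56 105 149 158 155 140 104 87 95 130 188
w7 214 322 222 223 223 221 204 145 127 138 150 159 167 173 183 188 178 121 52 19 12 16 18 21 30 35 41 39 33 22 16 15 14 15 23 49 108 163 176 175 171 153 112 99 134 190
w7 217 322 229 228 229 226 208 146 126 139 149 159 166 176 182 191 198 185 117 48 19 16 15 20 20 21 22 21 19 21 15 13 16 16 29 64 124 168 182 182 176 158 113 99 137 193
```

```bash
python3 - <<'E'
from h import *
s1=dict(eef_pos=np.array([490.193,-89.860,193.890]),tool_rot=np.array([-1.5706,-.00036,-1.42806]))
s6=dict(eef_pos=np.array([600.464,-74.023,131.248]),tool_rot=np.array([-1.57053,-.000316,-1.4275]))
s7=dict(eef_pos=np.array([603.169,-28.221,105.892]),tool_rot=np.array([-1.57157,-.000157,-1.42748]))
im=get_image('wrist')
for s,r,us in [(s1,23,(255,261.5,275.75)),(s6,189,(251.7,260,275.95)),(s7,214,(326.6,337.3,355.8))]:
    p=[bp(im,s,(u,r),55)[:2] for u in us]
    print(np.linalg.norm(p[0]-p[2]),np.linalg.norm(p[1]-p[2]))
E
```

```text
14.6687437371497 10.073740620170474
14.956510170229938 9.837399662914482
16.221069349720423 10.277031129187048
```

Request:
step_arm:
  moves: "0.45 0 -0.6 0 0 0 0.6;0.45 0 -0.6 0 0 0 0.6;0 0 -0.6 0 0 0 0.6;0 0 -0.6 0 0 0 0.6;0 0.5 0 0 0 0 0.6;0 0.5 0 0 0 0 0.6;0 0.3 0 0 0 0 0.6;0 0.1 0 0 0 0 0.58;0 0 0 0 0 0 0.58;0 0 0 0 0 0 0.58"

```text
clock: 13.95
eef_pos: [492.0, -90.4, 36.5]
tool_rot: [-1.57, -0.001, -1.429]
force: [0.6, 0.1, -0.3]
width: 49.6
```

```bash
python3 - <<'E'
from h import *
s=ctrl.read_state();print(s['clock'],s['eef_pos'],s['width'],s['force'])
im=get_image('wrist');save(im,'w8.png')
b=cv2.imread('pics/w5.png')
for r in (120,180,230,310,340):
  for n,a in (('w5',b),('w8',im['color'])): 
    g=a.mean(2).astype(int)[r]; print(n,r,*g[255:380:1] if r in(200,) else '')
f=lambda a:a[230:390,230:400]
cv2.imwrite('pics/c8.png',cv2.resize(np.hstack([f(b),f(im['color'])]),None,fx=2.3,fy=2.3))
E
```

```text
13.95 [491.98298879 -90.38068366  36.52454295] 49.61545112400193 [ 0.59936049  0.10053029 -0.3167525 ]
w5 120
w8 120
w5 180
w8 180
w5 230
w8 230
w5 310
w8 310
w5 340
w8 340
```

View pics/c8.png

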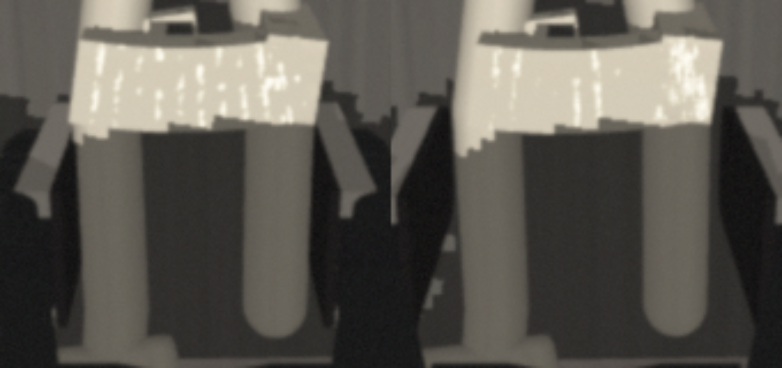

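Request:
step_arm:
  moves: "0 0 0 0 0 0 0.54;0 0 0 0 0 0 0.5;0 -0.01 0 0 0 0 0.48;0 0 0 0 0 0 0.46;0 -0.01 0 0 0 0 0.45;0 0 0 0 0 0 0.44;0 0 0 0 0 0 0.44"

```text
clock: 14.7
eef_pos: [491.5, -89.7, 36.9]
tool_rot: [-1.571, 0.0, -1.428]
force: [-1.1, 0.8, 2.0]
width: 37.5
```

Request:
step_arm:
  moves: "0 -0.01 0 0 0 0 0.43;0 0 0 0 0 0 0.42;0 0 0 0 0 0 0.42;0 0 0 0 0 0 0.42"

```text
clock: 15.1
eef_pos: [491.3, -89.6, 37.2]
tool_rot: [-1.571, 0.0, -1.428]
force: [-0.3, 0.8, -2.0]
width: 36.4
```

```bash
python3 - <<'E'
from h import *
im=get_image('wrist');s=ctrl.read_state();print(s['clock'],s['width'],s['force'],s['eef_pos'],s['torque']);save(im,'w9.png')
E
```

```text
15.15 36.361672774142335 [ 0.28497875  0.96578246 -2.11488791] [491.35140193 -89.54779586  37.18084631] [ 0.15074407  0.03826359 -0.02496163]
```

Request:
step_arm:
  moves: "0 -0.01 0 0 0 0 0.415;0 0 0 0 0 0 0.41;0 0 0 0 0 0 0.41;0 0 0 0 0 0 0.41"

```text
clock: 15.55
eef_pos: [491.3, -89.6, 37.4]
tool_rot: [-1.571, 0.0, -1.428]
force: [1.8, 0.8, -10.1]
width: 35.2
```

```bash
python3 - <<'E'
from h import *
w=[]
for i in range(4):
    im=get_image('wrist');s=ctrl.read_state();w.append(s['width'])
print(s['clock'],np.round(w,2),s['force'],s['eef_pos']);save(im,'w10.png')
E
```

```text
15.75 [35.21 35.31 35.19 34.91] [  0.82473605   1.63899597 -11.77241585] [491.27487515 -89.58416273  37.49774715]
```

Request:
step_arm:
  moves: "0 0.01 0 0 0 0 0.405;0 0 0 0 0 0 0.40;0 0 0 0 0 0 0.395;0 0 0 0 0 0 0.39;0 0 0 0 0 0 0.39;0 0 0 0 0 0 0.39;0 0 0 0 0 0 0.39"

```text
clock: 16.45
eef_pos: [491.3, -89.9, 37.5]
tool_rot: [-1.571, -0.0, -1.428]
force: [-2.4, -0.9, -0.0]
width: 33.3
```

```bash
python3 - <<'E'
from h import *
w=[]
for i in range(3):
    im=get_image('wrist');s=ctrl.read_state();w.append(s['width'])
print(s['clock'],np.round(w,2),s['force'],s['eef_pos']);save(im,'w11.png')
E
```

```text
16.6 [33.44 33.7  33.9 ] [-3.10341523 -1.21560798  1.88082339] [491.30194618 -89.94667912  37.48723847]
```

Request:
step_arm:
  moves: "0 0 0 0 0 0 0.40;0 0 0 0 0 0 0.42;0 0 0 0 0 0 0.45;0 0 0 0 0 0 0.5;0 0 0 0 0 0 0.58;0 0 0 0 0 0 0.58;0 0 0 0 0 0 0.58"

```text
clock: 17.3
eef_pos: [491.7, -89.7, 37.4]
tool_rot: [-1.57, -0.0, -1.428]
force: [-0.2, -0.1, 0.7]
width: 49.3
```

```bash
python3 - <<'E'
from h import *
s=ctrl.read_state();print(s['clock'],s['eef_pos'],s['width'],s['force'])
im=get_image('wrist');save(im,'w12.png')
b=cv2.imread('pics/w11.png')
f=lambda a:a[230:390,230:400]
cv2.imwrite('pics/c12.png',cv2.resize(np.hstack([f(b),f(im['color'])]),None,fx=2.3,fy=2.3))
E
```

```text
17.3 [491.70305474 -89.73001852  37.3565627 ] 49.27688950148131 [-0.2245528  -0.1096016   0.69776204]
```

View pics/c12.png

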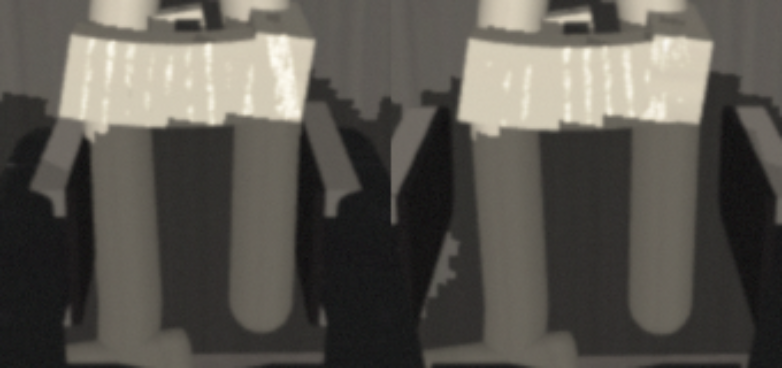

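Request:
step_arm:
  moves: "0 -0.2 0 0 0 0 0.58;0 -0.4 0 0 0 0 0.58;0 -0.6 0 0 0 0 0.58;0 -0.6 0 0 0 0 0.3;0 -0.6 0 0 0 0 0.08;0 -0.6 0.4 0 0 0 0.08;0 0 0 0 0 0 0.08;0 0 0 0 0 0 0.08;0 0 0 0 0 0 0.08;0 0 0 0 0 0 0.08"

```text
clock: 18.35
eef_pos: [509.9, -86.8, 186.3]
tool_rot: [-1.573, 0.001, -1.429]
force: [-0.0, -0.1, -0.4]
width: 6.8
```

```bash
python3 - <<'E'
from h import *
s=ctrl.read_state();print(s['clock'],s['eef_pos'],s['tool_rot'],s['width'],s['force'])
im=get_image('wrist');save(im,'w13.png')
print(nets.place_of(im,'thumb_plate'))
cv2.imwrite('pics/w13c.png',cv2.resize(im['color'][20:160,230:400],None,fx=4.5,fy=4.5,interpolation=cv2.INTER_CUBIC))
E
```

```text
18.35 [509.87794329 -86.84007356 186.33245288] [-1.57349739e+00  8.17809073e-04 -1.42851661e+00] 6.806703576665097 [-0.02751763 -0.12195985 -0.35421371]
[{'position': [446.0, -83.8, 59.6], 'conf': 0.77}]
```

View pics/w13.png

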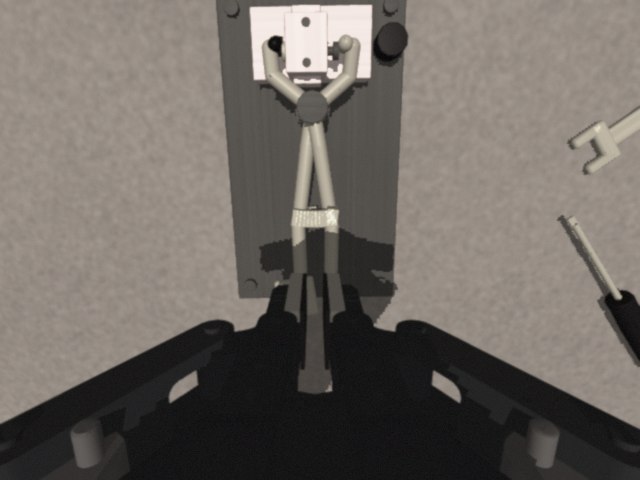

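View pics/w13c.png

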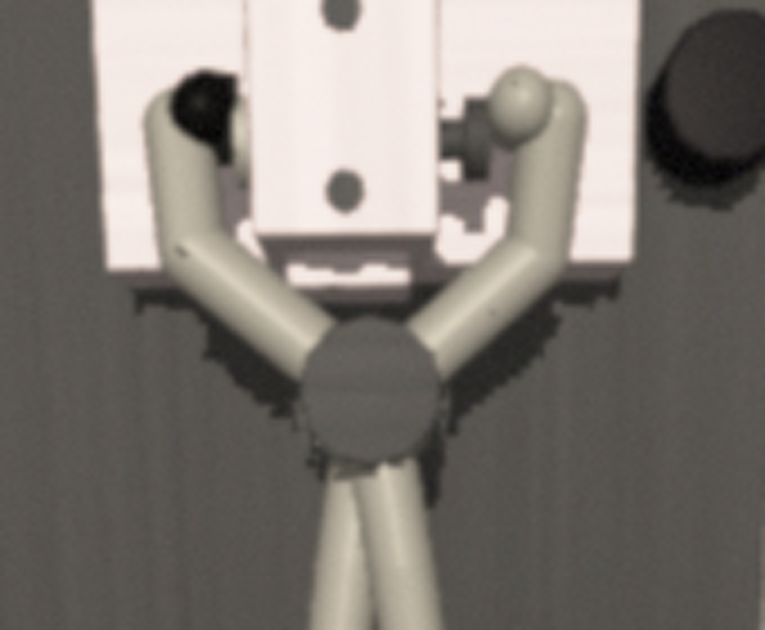

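```bash
python3 - <<'E'
from h import *
a=cv2.imread('pics/w13.png').mean(2).astype(int)
for r in (40,42,43,45,48): print(r,*a[r,260:290])
im=get_image('wrist');s=ctrl.read_state()
for r in (42,43): print(np.linalg.norm(bp(im,s,(260,r),55)-bp(im,s,(270,r),55)))
for n,uv,z in [('tpBL',(297,392),61),('tpBR',(331,392),61),('barL',(300,250),56),('barR',(332,250),56)]: print(n,bp(im,s,uv,z))
cv2.imwrite('pics/w13d.png',cv2.resize(a[250:400,250:380].astype(np.uint8)*2,None,fx=4,fy=4))
E
```

```text
40 235 235 235 234 224 203 178 148 102 48 20 20 21 21 25 23 19 17 17 13 24 42 105 181 215 219 232 236 235 236
42 236 235 227 197 169 163 157 118 59 23 16 19 29 37 42 33 24 17 17 12 12 39 90 142 169 205 232 236 236 236
43 235 230 207 168 159 168 156 109 50 16 14 19 28 35 40 32 19 22 18 18 19 52 108 151 170 202 230 236 236 236
45 233 216 167 152 162 170 164 131 66 21 18 19 19 20 18 20 14 19 16 12 37 98 160 178 182 197 229 235 236 236
48 229 202 152 148 159 167 175 173 152 113 61 29 18 14 20 10 12 9 18 18 46 112 180 198 194 199 227 235 236 236
6.968740968870893
6.97339375153126
tpBL [356.15372579 -93.37158357  61.        ]
tpBR [ 360.48126874 -123.29114642   61.        ]
barL [486.36268256 -78.50069463  56.        ]
barR [ 490.04796964 -104.03076677   56.        ]
```

View pics/w13d.png

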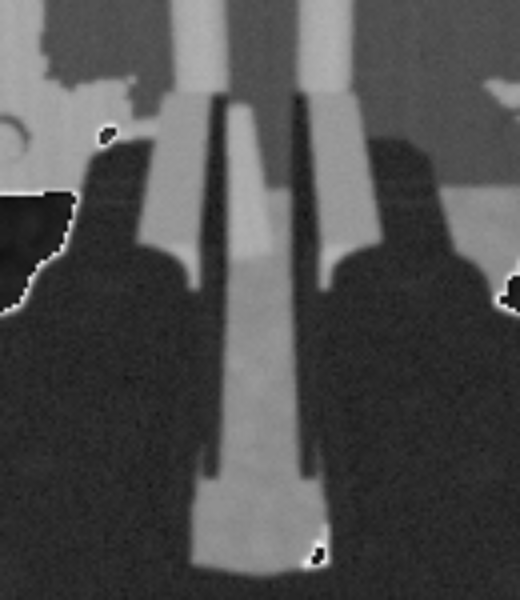

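Request:
step_arm:
  moves: "-0.14 0 -0.6 0 0 0 0.08;-0.14 0.3 -0.65 0 0 0 0.08;0 0.6 0 0 0 0 0.08;0 0.6 0 0 0 0 0.08;0 0.5 0 0 0 0 0.08;0 0.22 0 0 0 0 0.08;0 0 0 0 0 0 0.08;0 0 0 0 0 0 0.08"

```text
clock: 19.3
eef_pos: [447.7, -82.3, 76.7]
tool_rot: [-1.57, -0.0, -1.428]
force: [-0.4, 0.2, 0.3]
width: 6.6
```

```bash
python3 - <<'E'
from h import *
s=ctrl.read_state();print(s['clock'],s['eef_pos'],s['tool_rot'],s['width'],s['force'])
im=get_image('wrist');save(im,'w14.png')
im=get_image('side');cv2.imwrite('pics/s14.png',cv2.resize(im['color'][190:290,270:430],None,fx=4.5,fy=4.5,interpolation=cv2.INTER_CUBIC))
E
```

```text
19.3 [447.73093749 -82.2609427   76.72045478] [-1.57041645e+00 -2.10898747e-04 -1.42847263e+00] 6.6472307424837265 [-0.37342321  0.17710005  0.26142465]
```

View pics/w14.png

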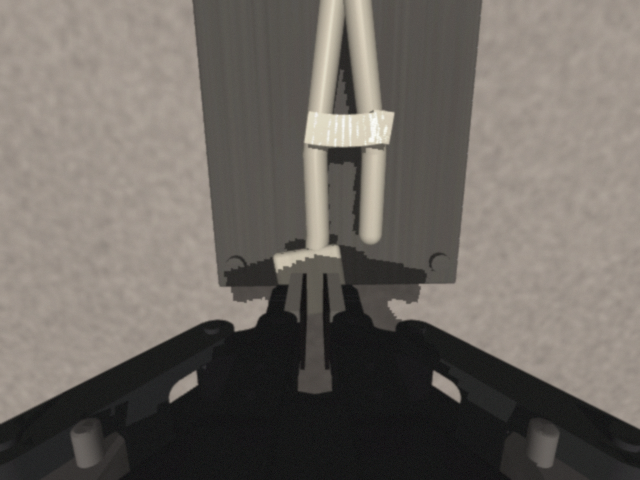

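View pics/s14.png

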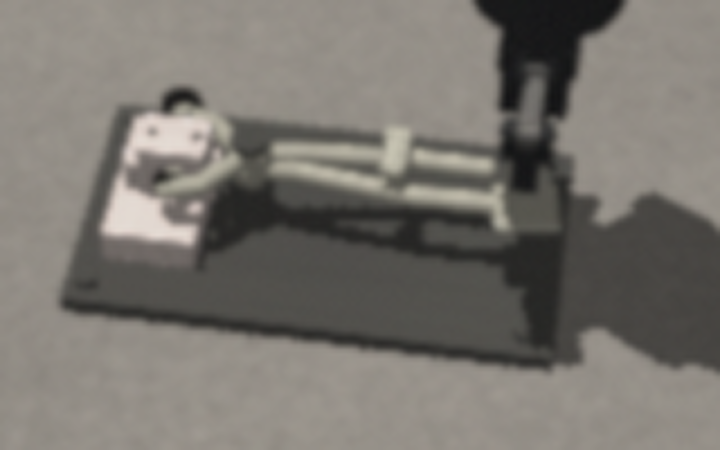

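Request:
step_arm:
  moves: "-0.04 0.15 0 0 0 0 0.08;0 0.1 0 0 0 0 0.08;0 0.04 0 0 0 0 0.08;0 0 0 0 0 0 0.08"

```text
clock: 19.8
eef_pos: [447.0, -79.9, 61.5]
tool_rot: [-1.571, 0.0, -1.428]
force: [0.6, -0.1, 0.5]
width: 6.7
```

Request:
step_arm:
  moves: "0 0.04 0 0 0 0 0.08;0 0.02 0 0 0 0 0.08;0 0 0 0 0 0 0.08"

```text
clock: 20.1
eef_pos: [447.0, -80.0, 58.9]
tool_rot: [-1.571, 0.0, -1.428]
force: [-1.2, 0.6, 4.5]
width: 6.7
```

Request:
step_arm:
  moves: "0 0.02 0 0 0 0 0.08;0 0.02 0 0 0 0 0.08;0 0 0 0 0 0 0.08"

```text
clock: 20.4
eef_pos: [446.9, -79.6, 56.8]
tool_rot: [-1.571, 0.001, -1.428]
force: [-1.3, 1.1, 5.0]
width: 6.9
```

Request:
step_arm:
  moves: "0 0.02 0 0 0 0 0.08;0 0.02 0 0 0 0 0.08;0 0 0 0 0 0 0.08"

```text
clock: 20.7
eef_pos: [446.9, -79.5, 54.9]
tool_rot: [-1.571, 0.001, -1.428]
force: [-1.6, 1.2, 7.8]
width: 6.5
```

Request:
step_arm:
  moves: "-0.03 0 0 0 0 0 0.08;-0.04 0 0 0 0 0 0.08;-0.04 0 0 0 0 0 0.08;-0.04 0 0 0 0 0 0.08;-0.04 0 0 0 0 0 0.08;0 0 0 0 0 0 0.08"

```text
clock: 21.3
eef_pos: [446.9, -70.3, 55.2]
tool_rot: [-1.569, -0.0, -1.428]
force: [-0.0, 0.8, 7.5]
width: 7.0
```

```bash
python3 - <<'E'
from h import *
s=ctrl.read_state();print(s['clock'],s['eef_pos'],s['width'],s['force'])
im=get_image('wrist');save(im,'w15.png')
E
```

```text
21.3 [446.86197801 -70.26972286  55.19811169] 6.9986611505775755 [-6.99902371e-03  8.10310088e-01  7.45435976e+00]
```

View pics/w15.png

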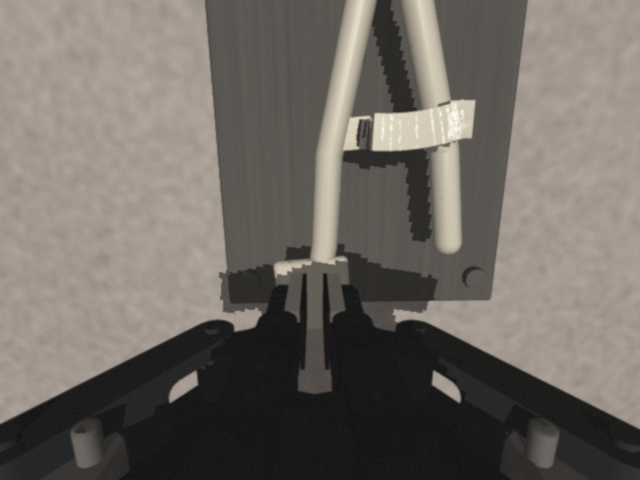

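Request:
step_arm:
  moves: "-0.04 0 0.01 0 0 0 0.08;-0.04 0 0.01 0 0 0 0.08;-0.04 0 0.01 0 0 0 0.08;-0.04 0 0.01 0 0 0 0.08;-0.04 0 0.01 0 0 0 0.08;-0.04 0 0 0 0 0 0.08;-0.04 0 0 0 0 0 0.08;-0.04 0 0 0 0 0 0.08;-0.04 0 0 0 0 0 0.08;-0.04 0 0 0 0 0 0.08;0 0 0 0 0 0 0.08"

```text
clock: 22.45
eef_pos: [447.2, -52.6, 55.4]
tool_rot: [-1.567, -0.004, -1.43]
force: [0.1, -3.8, 7.3]
width: 7.3
```

```bash
python3 - <<'E'
from h import *
s=ctrl.read_state();print(s['clock'],s['eef_pos'],s['width'],s['force'])
im=get_image('wrist');save(im,'w16.png')
E
```

```text
22.45 [447.20182358 -52.59345162  55.37351761] 7.343104858949372 [ 0.07609131 -3.762508    7.34556722]
```

View pics/w16.png

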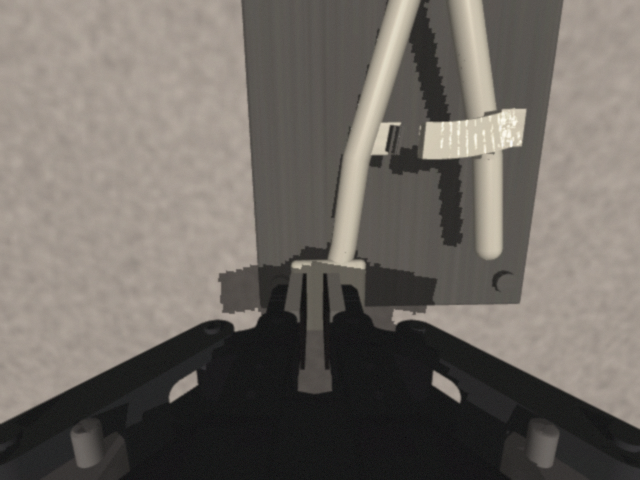

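Request:
step_arm:
  moves: "0 -0.06 0 0 0 0 0.08;0 -0.1 0 0 0 0 0.08;0 -0.2 0 0 0 0 0.08;0 -0.4 0 0 0 0 0.08;0 -0.6 0 0 0 0 0.08;0 -0.6 0 0 0 0 0.08;0.4 -0.6 0.6 0 0 0 0.08;0.3 -0.2 0.6 0 0 0 0.08;0 0 0.6 0 0 0 0.08;0 0 0 0 0 0 0.08;0 0 0 0 0 0 0.08"

```text
clock: 23.6
eef_pos: [538.7, -71.5, 192.6]
tool_rot: [-1.573, 0.001, -1.427]
force: [-0.7, -0.7, -0.1]
width: 7.2
```

```bash
python3 - <<'E'
from h import *
s=ctrl.read_state();print(s['clock'],s['eef_pos'],s['width'],s['force'])
im=get_image('wrist');save(im,'w17.png')
im2=get_image('scene');save(im2,'sc17.png')
for n in ['pivot','left_handle','right_handle','thumb_plate','star_knob']:
    r=nets.place_of(im,n);print(n,[np.round(q['position'],1) for q in r[:1]])
E
```

```text
23.6 [538.65772129 -71.54571085 192.57544222] 7.150275108646795 [-0.65604772 -0.72235203 -0.06098924]
pivot [array([598.5, -75.8,  54.3])]
left_handle [array([483.5, -64.6,  58.8])]
right_handle [array([ 495.7, -114.8,   57.5])]
thumb_plate []
star_knob [array([ 655.9, -120.1,   14.1])]
```

View pics/w17.png

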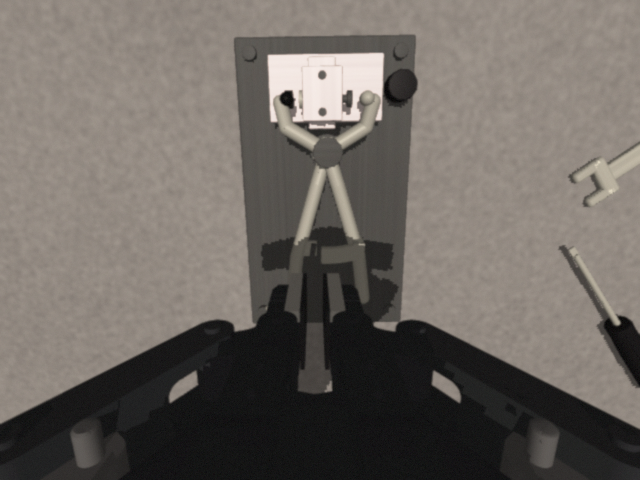

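View pics/sc17.png

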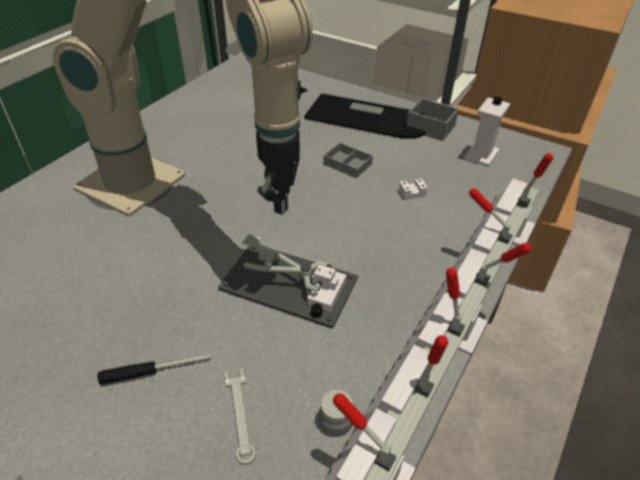

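```bash
python3 - <<'E'
from h import *
a=cv2.imread('pics/w17.png')
cv2.imwrite('pics/w17c.png',cv2.resize(a[45:265,240:420],None,fx=2.7,fy=2.7,interpolation=cv2.INTER_CUBIC))
s=ctrl.read_state();im=get_image('wrist');yaw=.143
R=np.array([[np.cos(yaw),np.sin(yaw)],[-np.sin(yaw),np.cos(yaw)]])
p=bp(im,s,(328,152),62)[:2]
for r in (225,235):
    print(r,*a[r,290:365].mean(1).astype(int))
for uv in [(302,225),(350,225),(299,235),(353,235)]: print(R@(bp(im,s,uv,56)[:2]-p))
E
```

```text
225 80 80 79 79 79 78 81 82 98 124 141 155 163 170 173 175 173 170 163 152 138 116 86 58 57 74 78 79 75 78 80 78 77 78 78 78 78 77 73 73 71 75 76 79 79 78 77 77 78 79 78 80 88 116 136 148 156 163 166 169 171 169 165 156 143 127 107 86 79 79 78 75 76 80 80
235 79 79 79 80 82 94 119 136 150 161 167 173 171 172 169 164 154 140 121 88 56 40 39 40 39 39 38 39 38 39 40 38 38 36 40 39 38 39 37 38 36 38 38 39 39 39 38 38 38 37 40 38 39 38 45 74 108 127 143 156 162 167 169 170 168 163 155 142 124 101 83 78 77 82 80
[-57.89870742  20.20768095]
[-57.8775649  -18.61090602]
[-66.29502614  22.72550917]
[-66.2703277  -21.27821739]
```

View pics/w17c.png

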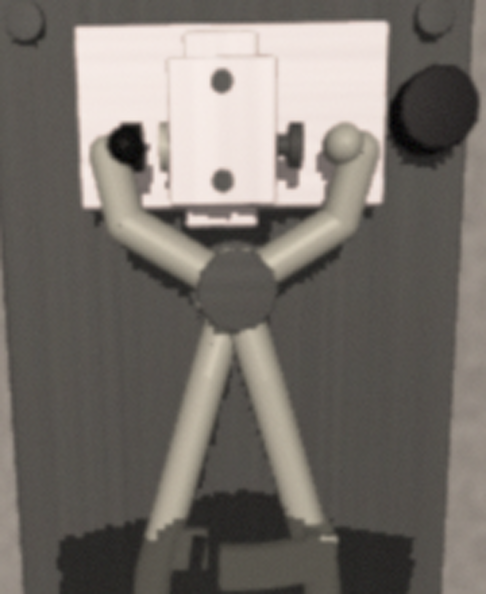

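```bash
python3 - <<'E'
from h import *
print(ctrl.finish_job(),ctrl.read_state()['clock'])
E
```

```text
the job is handed in; nothing more can be done
the job is handed in; nothing more can be done
```

I ran the whole sequence and handed the job in at about 23.7 s. `finish_job` gives no verdict, so the results below come from my own checks.

**Squeeze and ratchet:** I squeezed the handles in two stages, because the finger opening turned out to give no usable force reading. The first stage went to 37.6 mm over the handles, and after letting go the pictures showed the pin head flush on the block. The second stage went to 33.5 mm, which I estimate at 18 N on each handle. After letting go, the handles slipped back about one tooth and stayed at about 37 mm.

**Release:** I pressed the thumb plate down about 5–6 mm with 7–8 N and eased it about 30 mm outwards until it met the open stop. Then I lifted clear.

**Last checks:**
- **Handles:** both look fully open, with positions matching the start picture.
- **Pin:** its head is flush against the block, with a clear gap to the pad.
- **Robot and bystanders:** the wrist force was near zero. The knob, driver, spanner, tray and spare block look unmoved in the final pictures.

**Uncertain:** neither the handle force nor the held pad force could be measured. I estimated the held pad force at about 14–24 N from how far the pad was compressed. Those compression readings disagreed with each other by about 1 mm, and one side-on reading looked wrong, so I left it out.

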